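# Turn a rocking half-round sharpening stone over and seat it in its holder

### The job

The half-round sharpening stone is rocking on its round back. Steady it, stand it on one end on the table and let go of it so that it stands there by itself; then take it afresh and lay it flat side down on the raised bed of the stone holder, lengthwise and centred over the bed, and push it gently fully home against the brass end stop. Leave the sickle and the ivy-painted pot where they are.

Things in the scene. Friction and masses are not known exactly. Their poses are not given: they have to be found in the camera images.
- stone_centre (a point): Grey half-round sharpening stone, 0.3 kg: D-section bar 90 mm long (x axis), 50 mm wide (y), 40 mm high (z points out of its flat face). The long sides are flat and parallel, 50 mm apart, for 28 mm next to the flat face; beyond is the round back, 32 mm radius. Point: its centre, 45 mm from the square flat ends (alike), 20 mm from flat face and crown of the back.
- stone_flat (a point): Centre of the stone's flat face (90 x 50 mm), 20 mm from stone_centre along the stone's z axis; same axes. At the start the stone lies on its round back, flat face up, its length roughly along the world's y axis, and rocks from side to side about its length, by up to about 30 degrees, dying out over some ten seconds if left alone.
- holder_home (a point): Point on the holder bed's top under the middle of the stone's flat face when home. Fixed wooden board 200 x 70 x 8 mm; on it a bed 150 mm long, 44 mm wide (narrower than the stone), top 30 mm above the table, and a brass end stop as wide as the bed, 12 mm above it. x points along the bed to the stop, z up. Stop face 45 mm from this point along +x; bed ends 105 mm from it along -x.
- end_stop: The brass end stop of the holder, 16 mm thick, 44 mm wide and 34 mm high on the board; origin at the centre of its underside, 53 mm from holder_home along that point's +x and 22 mm below it; same axes.
- sickle: Hand sickle with a rusty blade, 45 x 283 x 27 mm, lying behind the work; origin at the centre of its underside. A bystander.
- ivy_pot: White flower pot with painted ivy leaves, 96 mm wide and 97 mm high, upright behind the work; origin at the centre of its underside. A bystander.

How it is judged:
By the outcome, as a careful person would: the job done as asked, in the order asked, and still so for the second after the job is handed in, with the robot touching nothing.
It also fails if it takes over 72 s, if anything falls off the work surface, if the arm or the gripper's body presses on something with over 40 N, if the wrist force passes 120 N, or if a joint passes its speed limit or range.

### The arm

A 6-joint arm with a two-finger parallel gripper is mounted at the origin on a cart in front of the work surface, level with it; the furniture and walls round the work are solid. World frame = base frame: x ahead of the robot, y to its left, z up, the work surface at z = 0. Lengths are in m, angles in rad, forces in N, time in s.
With the tool pointing down it reaches from about 0.325 to 0.875 m from the base axis. Payload 4.4 kg.
Tool frame: the origin (TCP) lies between the finger pads; the fingertips stand 17 mm ahead of it and the grasp point (between the pads) lies 2 mm behind it (finger_overhang is the z of the fingertips in the tool frame, in m); z points along the fingers, y is the line along which they close (so a half turn about z gives the same grasp; the last joint's range is limited). The gripper opens to 85 mm and grips with 20 to 120 N. Pads are 22 mm wide; open, the fingers measure 114 mm over their backs; the gripper's body (76 mm by 85 mm) begins 54 mm behind the grasp point. The pads swing forward as they close: fully open they stand 13 mm farther back than shut.
Start: joints at [-1.272, 0.207, 1.542, -0, 1.393, -0.15], TCP at [0.249, -0.518, 0.209] pointing down, gripper open.
Joint ranges: [-2.73, 2.73], [-0.86, 2.22], [0.23, 2.46], [-1.11, 4.25], [0.08, 2.63], [-2.82, 2.82]. Speed limits (rad/s): [2.79, 2.79, 3.14, 3.14, 3.14, 3.14].

### API

Orientations are given as a unit quaternion [w, x, y, z].
In Python, from plant import get_state, capture, close_job, finger_overhang gives the robot as it stands. The module is installed in compiled form; this text tells all that it offers.
- The arm moves only by the tool send_rows, never from a script. Its arguments are lists of equal length, an entry for each row: "gripper": the opening, from 0 (shut) to 1 (fully open); "translation": the shift along the tool's x, y, z in mm, a list of three; "rotation": the turn, a rotation vector about the tool's x, y, z in degrees, a list of three. A call has 1 to 12 rows; each row shifts and turns the commanded pose from where the row before left it, along the tool's axes as they then stand; what a row does not reach is not made up. A row lasts 1/8 s, in which the tool goes at most 62.5 mm and 10.7 degrees, less where a joint would pass 70% of its speed; a pose out of reach is approached as far as the arm can. A call with a gripper value outside its range is refused whole. The fingers move at their own pace and stop on an object; "grip_force" is the grip in N (left out, the last holds). Time passes only in rows, so rows that do not move let the fingers close. It gives the time, the measured TCP pose, the force, the opening and the grip force at its end, in the units of the state.
- get_state(): the state, without advancing time (a new reading comes with each control period).
- capture(name): name is "scene" or "top"; returns a dict with "pixels" (480x640x3 uint8, blue, green, red), "range_z" (480x640 float32, m along the optical axis (not along the pixel's ray), 0 where there is no reading), "mtx" (3x3 intrinsics, pixels), "D" ([k1, k2, p1, p2, k3] as OpenCV has them; the pictures are not rectified), "R" (3x3) and "t" (3): a world point X has camera coordinates R X + t. Camera axes: x right, y down, z forward; pixel columns grow to the right and rows downward; lengths in m; the calibration is good to about 2 mm. A picture is of the moment at which its call begins.
- close_job(): hands the job in; it is judged then, once.
The state is a dict: "time_s": time; "joint_positions": joint angles; "joint_velocities": joint speeds; "effort": joint torques, N m; "position": TCP position; "ee_rot": TCP orientation; "contact_force": force on the tool from outside, world axes, zero at the start; "moment": the same for the moment, N m; "grip_width": finger opening in m; "gripper_force": force on a finger pad.
Only numpy, scipy, OpenCV 4.12 (cv2) and the standard library are available. Lean on these libraries where they do the work, as an engineer would, in place of code of your own. Each camera call takes 0.05 s, during which the arm holds its last target. There are 200 camera calls.

## Working session

There is one attempt and no reset: what is moved stays moved. The work goes in short steps, Python scripts to look and compute and a tool call to move; the robot and the scene stay as the last step left them, time stands still between calls to the robot, and variables do not carry over. Pictures are saved under pics/ and viewed, at most 10 in all, crops included, and the job is handed in when it is done.

Besides the shell and the picture viewer there is one more tool, called after "Call:" by a JSON object that holds its "method" and its "body". send_rows: Moves the arm, as the interface text tells. Its arguments: {"type":"object","properties":{"gripper":{"type":"array"},"translation":{"type":"array"},"rotation":{"type":"array"},"grip_force":{"type":"number"}},"required":["gripper","translation","rotation"]}

```bash
mkdir -p pics; cat > h.py <<'E'
import numpy as np, cv2
from plant import get_state, capture, close_job, finger_overhang
from scipy.spatial.transform import Rotation as R
def cloud(c):
    h,w=c["range_z"].shape; u,v=np.meshgrid(np.arange(w),np.arange(h))
    p=cv2.undistortPoints(np.stack([u,v],-1).reshape(-1,1,2).astype(np.float64),np.array(c["mtx"]),np.array(c["D"])).reshape(h,w,2)
    z=c["range_z"]; P=np.dstack([p[...,0]*z,p[...,1]*z,z]).astype(float)
    X=(P-np.array(c["t"]))@np.array(c["R"]); X[z==0]=np.nan
    return X
def quat(s):
    q=s["ee_rot"]; return R.from_quat([q[1],q[2],q[3],q[0]])
E
python3 - <<'E'
from h import *
for n in("scene","top"):
    c=capture(n); cv2.imwrite(f"pics/{n}0.png",c["pixels"]); np.save(n+"0.npy",cloud(c)); print(n,-np.array(c["R"]).T@c["t"],np.array(c["R"])[2])
s=get_state(); print(s, finger_overhang, quat(s).as_matrix().round(3))
E
```

```text
scene [0.2093779  0.57582036 0.65160857] [ 0.43677015 -0.59141075 -0.6778386 ]
top [0.42558181 0.05319222 0.90137076] [ 0.22019339 -0.02964191 -0.97500576]
{'time_s': 0.1, 'joint_positions': array([-1.27249609e+00,  2.07384692e-01,  1.54283024e+00,  1.70937527e-06,
        1.39353397e+00, -1.50498042e-01]), 'joint_velocities': array([ 0.00043303, -0.00149141, -0.00314784,  0.00154896,  0.0003067 ,
        0.00028664]), 'effort': array([-4.27748028e-04, -3.84090757e+01, -2.92547500e+01, -2.38773409e-04,
        4.86601086e-03,  2.83811784e-05]), 'position': array([ 0.24925141, -0.51733706,  0.20840453]), 'ee_rot': array([-1.07524699e-03,  9.74927454e-01,  2.22520328e-01, -7.87634704e-05]), 'contact_force': array([ 0.37660836,  0.02169734, -0.20280023]), 'moment': array([-0.03500813, -0.043711  , -0.00383988]), 'gripper_force': 0.0, 'grip_width': 0.08535084035636233} 0.017 [[ 0.901  0.434 -0.001]
 [ 0.434 -0.901  0.002]
 [ 0.    -0.002 -1.   ]]
```

View pics/scene0.png

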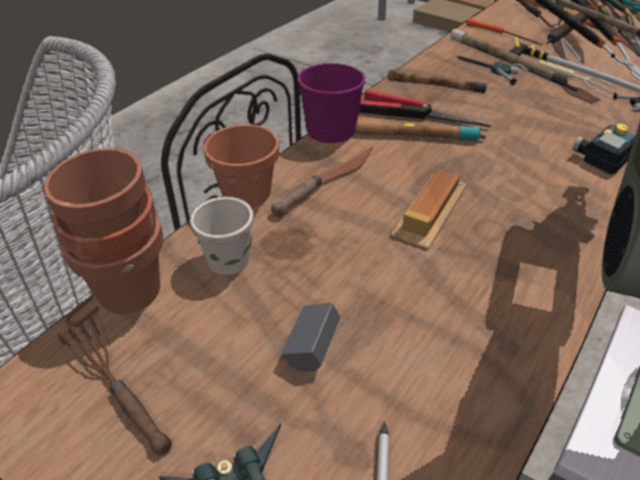

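View pics/top0.png

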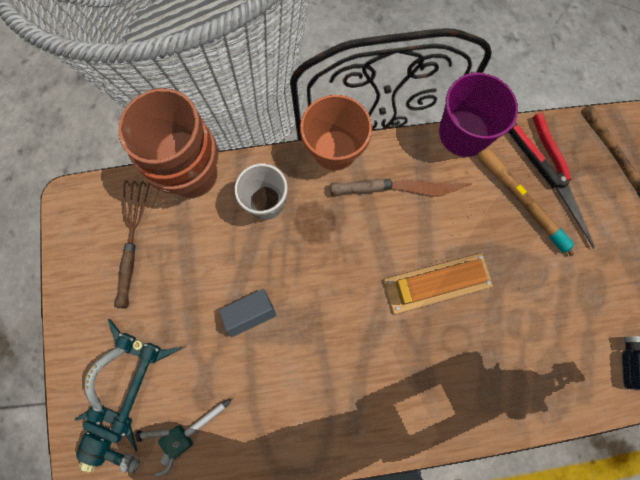

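The scene picture shows the stone at (312,337), the holder at (433,205) with its brass stop at the near-left end, the pot at (222,235) and the sickle at (320,185). In the top picture the stone is at (247,313), the holder at (440,284) with the stop at (404,290), the pot at (262,190) and the sickle at (400,187).

```bash
python3 - <<'E'
from h import *
im=cv2.imread("pics/top0.png"); X=np.load("top0.npy")
hsv=cv2.cvtColor(im,cv2.COLOR_BGR2HSV)
def reg(x0,x1,y0,y1):
    m=np.zeros(im.shape[:2],bool); m[y0:y1,x0:x1]=1; return m
for p in [(404,290),(450,281),(390,305),(247,310),(247,325),(330,320)]: print(p,hsv[p[1],p[0]],X[p[1],p[0]].round(4))
def rect(P):
    r=cv2.minAreaRect((P[:,:2]*1000).astype(np.float32)); return np.round(r[0],1),np.round(r[1],1),round(r[2],1)
m=reg(380,500,250,315)
bed=m&(abs(X[...,2]-.030)<.005)
print("bed",rect(X[bed]),bed.sum(),np.median(X[bed][:,2]))
st=m&(X[...,2]>.037); print("stop",rect(X[st]),st.sum(),np.median(X[st][:,2]))
s=reg(205,290,280,345)&(X[...,2]>.012); P=X[s]; print("stone",rect(P),s.sum(),P[:,2].max())
print(np.nanmedian(X[reg(300,350,300,340)],0))
for n,r in (("pot",(230,292,160,222)),("sickle",(325,475,172,202))):
    k=reg(*r)&(X[...,2]>.01); P=X[k]; print(n,P.min(0).round(3),P.max(0).round(3))
E
```

```text
(404, 290) [ 20 180 208] [ 0.5052 -0.1004  0.0422]
(450, 281) [ 14 176 172] [ 0.5102 -0.1908  0.0276]
(390, 305) [ 14 117  98] [ 0.4852 -0.077  -0.0018]
(247, 310) [101  28 100] [0.5101 0.1842 0.0428]
(247, 325) [102  46  84] [0.4839 0.1878 0.0392]
(330, 320) [ 13 114 166] [ 0.474   0.0389 -0.0023]
bed (array([ 513. , -176.8]), array([ 44.9, 168.3]), 6.5) 1894 0.029186740871819078
stop (array([ 504.5, -101.8]), array([44.2, 16.7]), 6.5) 213 0.04124279920845761
stone (array([506.8, 186.6]), array([57.1, 91.4]), 17.7) 1586 0.053129322780674386
[ 0.47617706  0.04900155 -0.00048704]
pot [0.669 0.081 0.01 ] [0.763 0.178 0.099]
sickle [ 0.684 -0.269  0.01 ] [0.735 0.002 0.029]
```

Call:
{"method": "send_rows", "body": {"gripper": [1,1,1,1,1,1,1,1,1,1,1,1], "translation": [[35,-36,-4],[35,-36,-4],[35,-36,-4],[35,-36,-4],[35,-36,-4],[35,-36,-4],[35,-36,-4],[35,-36,-4],[35,-36,-4],[35,-36,-4],[35,-36,-4],[35,-36,-4]], "rotation": [[0,0,0],[0,0,0],[0,0,0],[0,0,0],[0,0,0],[0,0,0],[0,0,0],[0,0,0],[0,0,0],[0,0,0],[0,0,0],[0,0,0]], "grip_force": 50}}

```text
time_s: 1.6
position: [0.4404, 0.0551, 0.2573]
ee_rot: [0.0, 0.975, 0.223, -0.0]
contact_force: [1.0, -0.7, 0.2]
grip_width: 0.085
gripper_force: 0.0
```

Call:
{"method": "send_rows", "body": {"gripper": [1,1,1,1,1,1,1,1,1,1,1,1], "translation": [[36,-37,0],[36,-37,0],[36,-37,0],[36,-37,0],[0,0,0],[0,0,0],[0,0,0],[0,0,0],[0,0,0],[0,0,0],[0,0,0],[0,0,0]], "rotation": [[0,0,0],[0,0,0],[0,0,0],[0,0,0],[0,0,-10],[0,0,-10],[0,0,-10],[0,0,-10],[0,0,-10],[0,0,-10],[0,0,-10],[0,0,-10]]}}

```text
time_s: 3.1
position: [0.5056, 0.2491, 0.2568]
ee_rot: [-0.0, 0.602, 0.799, -0.001]
contact_force: [0.9, 0.5, 0.7]
grip_width: 0.0852
gripper_force: 0.0
```

Call:
{"method": "send_rows", "body": {"gripper": [1,1,1,1,1,1,1,1,1,1,1,1], "translation": [[0,0,0],[0,0,0],[0,0,0],[0,0,0],[0,0,0],[0,0,0],[0,0,0],[0,0,0],[0,0,0],[0,0,0],[0,0,0],[0,0,0]], "rotation": [[0,0,-2],[0,-5,0],[0,-5,0],[0,-5,0],[0,-5,0],[0,-5,0],[0,-5,0],[0,-5,0],[0,-5,0],[0,-5,0],[0,0,0],[0,0,0]]}}

```text
time_s: 4.6
position: [0.5061, 0.2492, 0.2576]
ee_rot: [0.309, 0.545, 0.746, -0.225]
contact_force: [0.2, -0.7, 0.3]
grip_width: 0.0854
gripper_force: 0.0
```

Call:
{"method": "send_rows", "body": {"gripper": [1,1,1,1,1,1,1,1,1,1,1,1], "translation": [[0,0,0],[0,0,0],[0,0,0],[0,0,0],[0,0,0],[0,0,0],[0,0,0],[0,0,0],[0,0,0],[0,0,0],[0,0,0],[0,0,0]], "rotation": [[0,0,0],[0,0,0],[0,0,0],[0,0,0],[0,0,0],[0,0,0],[0,0,0],[0,0,0],[0,0,0],[0,0,0],[0,0,0],[0,0,0]]}}

```text
time_s: 6.1
position: [0.506, 0.2492, 0.2575]
ee_rot: [0.309, 0.545, 0.746, -0.226]
contact_force: [0.1, -0.5, -0.5]
grip_width: 0.085
gripper_force: 0.0
```

Call:
{"method": "send_rows", "body": {"gripper": [1,1,1,1,1,1,1,1,1,1,1,1], "translation": [[0,0,0],[0,0,0],[0,0,0],[0,0,0],[0,0,0],[0,0,0],[0,0,0],[0,0,0],[0,0,0],[0,0,0],[0,0,0],[0,0,0]], "rotation": [[0,0,0],[0,0,0],[0,0,0],[0,0,0],[0,0,0],[0,0,0],[0,0,0],[0,0,0],[0,0,0],[0,0,0],[0,0,0],[0,0,0]]}}

```text
time_s: 7.6
position: [0.506, 0.2492, 0.2575]
ee_rot: [0.309, 0.545, 0.746, -0.226]
contact_force: [-1.1, -0.1, 0.5]
grip_width: 0.0851
gripper_force: 0.0
```

```bash
python3 - <<'E'
from h import *
ims=[]
for n in("scene","top"):
    c=capture(n); im=c["pixels"]; X=cloud(c); ims.append(im); np.save(n+"1.npy",X)
    hsv=cv2.cvtColor(im,cv2.COLOR_BGR2HSV)
    m=(abs(X[...,0]-.507)<.07)&(abs(X[...,1]-.187)<.08)&(X[...,2]>.012)&(X[...,2]<.06)&(hsv[...,0]>90)&(hsv[...,1]<80)
    P=X[m]; print(n,m.sum())
    if len(P)<50: continue
    # flat face: points near the plane of the top face
    t=P[P[:,2]>.034]
    for _ in range(4):
        ctr=t.mean(0); nrm=np.linalg.svd(t-ctr)[2][2]; nrm*=np.sign(nrm[2]); t=P[(abs((P-ctr)@nrm)<.0025)]
    r=cv2.minAreaRect((t[:,:2]*1000).astype(np.float32)); print(r,"n",nrm.round(3),"z",t[:,2].mean(),len(t))
s=get_state(); print(s["joint_positions"].round(3),quat(s).as_matrix().round(3))
cv2.imwrite("pics/both1.png",np.hstack([cv2.resize(i,(400,300)) for i in ims]))
E
```

```text
scene 2197
((500.48785400390625, 185.34307861328125), (49.34998321533203, 89.16814422607422), 17.580726623535156) n [0.134 0.055 0.989] z 0.04019375688475526 1785
top 1435
((499.1503601074219, 183.7364501953125), (50.815155029296875, 89.82969665527344), 18.264068603515625) n [0.101 0.029 0.994] z 0.03946467837667638 1232
[ 0.699  0.392  1.411 -0.717  1.669  0.441] [[-0.215  0.953  0.215]
 [ 0.674  0.304 -0.674]
 [-0.707 -0.    -0.707]]
```

View pics/both1.png

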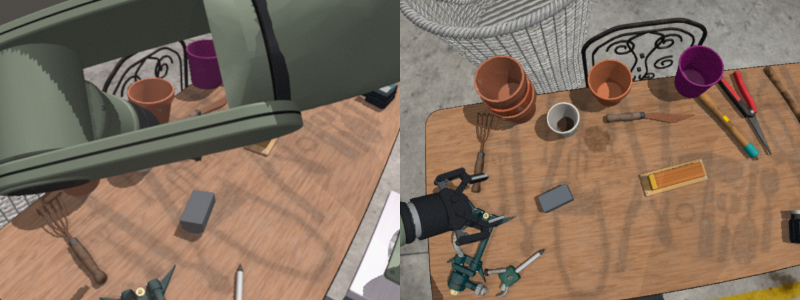

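In the paired picture the stone rests at (197,212) in the scene half and at (555,198) in the top half, with the tilted gripper to its left. It still rocks by about 7°. I'll check the height of the green tools under the approach path.

```bash
python3 - <<'E'
from h import *
X=np.load("top0.npy")
for y0 in np.arange(.22,.5,.04):
    print(round(y0,2),[ (lambda z: round(float(np.nanmax(z)),3) if z.size else -1)(X[(X[...,0]>x0)&(X[...,0]<x0+.05)&(X[...,1]>y0)&(X[...,1]<y0+.04)][:,2]) for x0 in np.arange(.25,.75,.05)])
E
```

```text
0.22 [0.005, 0.018, 0.018, 0.004, 0.05, 0.042, 0.005, 0.005, 0.003, 0.221]
0.26 [0.005, 0.02, 0.014, 0.004, 0.005, 0.004, 0.004, 0.005, 0.005, 0.222]
0.3 [0.037, 0.023, 0.005, 0.004, 0.012, 0.004, 0.004, 0.005, 0.004, 0.221]
0.34 [0.036, 0.024, 0.004, 0.037, 0.036, 0.004, 0.004, 0.004, 0.004, 0.03]
0.38 [0.041, 0.022, 0.035, 0.035, 0.036, 0.022, 0.028, 0.028, 0.025, 0.027]
0.42 [0.046, 0.039, 0.033, 0.075, 0.069, 0.023, 0.027, 0.024, 0.004, 0.004]
0.46 [0.056, 0.056, 0.065, 0.08, 0.064, 0.004, 0.005, 0.004, 0.005, 0.004]
0.5 [0.055, 0.054, 0.028, 0.004, 0.007, 0.004, 0.004, 0.004, 0.007, 0.006]
```

Call:
{"method": "send_rows", "body": {"gripper": [1,1,1,1,1,1,1,1,1,1,1,1], "translation": [[31,-7,0],[31,-8,0],[31,-7,0],[31,-8,0],[0,0,30],[0,0,30],[0,0,30],[0,0,30],[0,0,25],[0,0,20],[0,0,15],[0,0,10]], "rotation": [[0,0,0],[0,0,0],[0,0,0],[0,0,0],[0,0,0],[0,0,0],[0,0,0],[0,0,0],[0,0,0],[0,0,0],[0,0,0],[0,0,0]]}}

```text
time_s: 9.2
position: [0.4918, 0.1952, 0.0351]
ee_rot: [0.309, 0.545, 0.746, -0.226]
contact_force: [-0.0, 0.6, 0.7]
grip_width: 0.0854
gripper_force: 0.0
```

Call:
{"method": "send_rows", "body": {"gripper": [1,1,0.75,0.7,0.65,0.6,0.5,0.4,0.4,0.4], "translation": [[0,0,8],[0,0,6],[0,0,0],[0,0,0],[0,0,0],[0,0,0],[0,0,0],[0,0,0],[0,0,0],[0,0,0]], "rotation": [[0,0,0],[0,0,0],[0,0,0],[0,0,0],[0,0,0],[0,0,0],[0,0,0],[0,0,0],[0,0,0],[0,0,0]], "grip_force": 40}}

```text
time_s: 10.45
position: [0.4962, 0.187, 0.0274]
ee_rot: [0.31, 0.545, 0.746, -0.224]
contact_force: [-0.4, 2.6, 7.2]
grip_width: 0.0341
gripper_force: 5.4
```

```bash
python3 - <<'E'
from h import *
c=capture("top"); cv2.imwrite("pics/grip1.png",cv2.resize(c["pixels"][200:420,60:400],(680,440)))
s=get_state(); print(s["joint_positions"].round(3),s["position"],s["contact_force"],s["moment"],s["grip_width"],s["gripper_force"],quat(s).as_matrix().round(3))
E
```

```text
[ 0.63   0.607  1.653 -0.776  1.287  0.706] [0.49624304 0.18702294 0.02743641] [-0.32447057  2.06931977  6.59873196] [-0.22831243  0.00983147 -0.00572819] 0.03444532636088015 5.394580280408263 [[-0.213  0.952  0.219]
 [ 0.673  0.306 -0.673]
 [-0.708  0.003 -0.706]]
```

View pics/grip1.png

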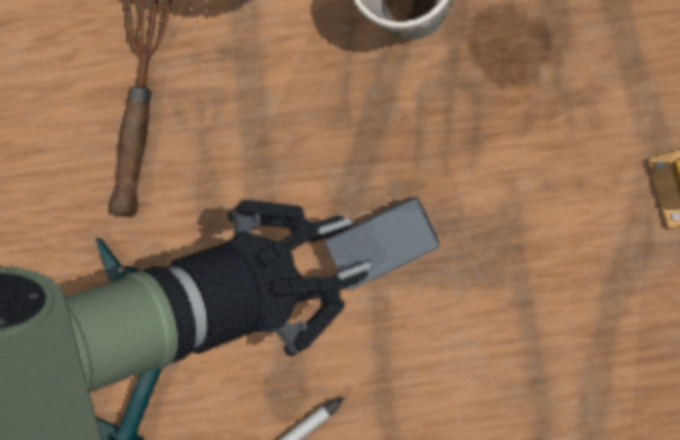

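The crop shows the fingertips at (345,228) and (355,270), at the left end of the stone, whose centre is at (382,240). The gap is 34 mm, so the tips slid under the round back instead of onto the flat sides. I'll open and measure again.

Call:
{"method": "send_rows", "body": {"gripper": [1,1,1,1,1,1,1,1], "translation": [[0,0,0],[0,0,0],[0,0,0],[0,0,0],[0,0,0],[0,0,0],[0,0,0],[0,0,0]], "rotation": [[0,0,0],[0,0,0],[0,0,0],[0,0,0],[0,0,0],[0,0,0],[0,0,0],[0,0,0]]}}

```text
time_s: 11.5
position: [0.4946, 0.1862, 0.0256]
ee_rot: [0.309, 0.545, 0.746, -0.226]
contact_force: [-0.5, 0.3, 0.5]
grip_width: 0.0854
gripper_force: 0.0
```

```bash
cat >> h.py <<'E'
def px(c,p):
    return cv2.projectPoints(np.array([p],float),cv2.Rodrigues(np.array(c["R"],float))[0],np.array(c["t"],float),np.array(c["mtx"],float),np.array(c["D"],float))[0][0,0]
def stone(c,ctr,zmin=.034,rad=.08):
    im=c["pixels"]; X=cloud(c); hsv=cv2.cvtColor(im,cv2.COLOR_BGR2HSV)
    m=(np.hypot(X[...,0]-ctr[0],X[...,1]-ctr[1])<rad)&(X[...,2]>zmin)&(X[...,2]<.06)&(hsv[...,0]>90)&(hsv[...,1]>22)&(hsv[...,1]<80)&(hsv[...,2]>70)
    m=m.astype(np.uint8); k,l,st,_=cv2.connectedComponentsWithStats(m); i=1+st[1:,4].argmax(); m=l==i
    return m,X
E
python3 - <<'E'
from h import *
c=capture("top"); s=get_state(); tcp=s["position"]; print(tcp,s["contact_force"],s["grip_width"])
m,X=stone(c,(.49,.18)); P=X[m]
print(cv2.minAreaRect((P[:,:2]*1000).astype(np.float32)),np.median(P[:,2]),len(P))
ctr=P.mean(0); n=np.linalg.svd(P-ctr)[2][2]; print(n)
im=c["pixels"].copy()
Rm=quat(s).as_matrix()
for q in (tcp,tcp+Rm@[0,0,.017]): 
    u=px(c,q); print(u); cv2.circle(im,tuple(int(v) for v in u),2,(0,0,255),-1)
cv2.imwrite("pics/open1.png",cv2.resize(im[250:400,150:350],(800,600),interpolation=cv2.INTER_CUBIC))
E
```

```text
[0.49464242 0.1862038  0.02558932] [ 0.59622182  1.01837575 -0.21241572] 0.08545574922168371
((492.5935363769531, 180.78662109375), (46.76460266113281, 88.61844635009766), 17.29633331298828) 0.03967527891225851 1268
[-0.10999337 -0.0351981   0.99330889]
[248.39472374 319.33250288]
[255.33454531 316.86987617]
```

View pics/open1.png

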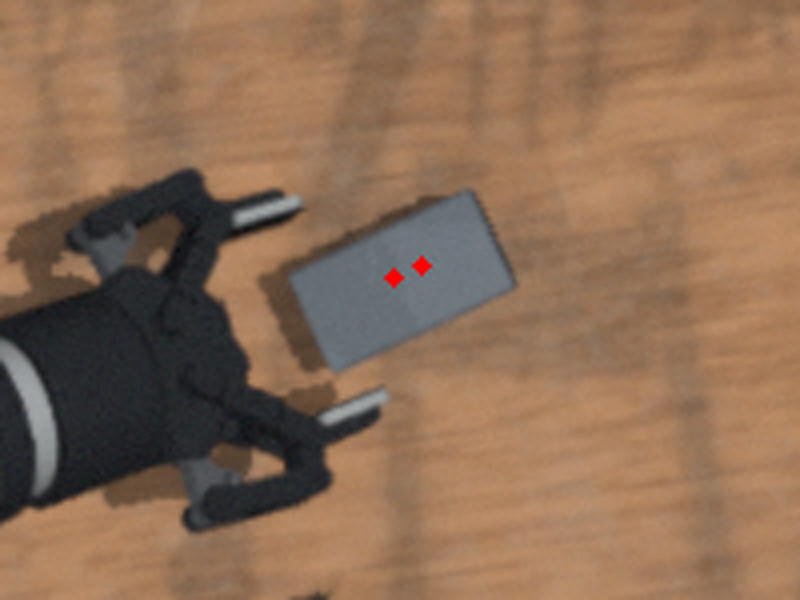

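The crop shows the open fingertips at about (300,203) and (387,397). Their midpoint is well short of the projected TCP dots at (393,278) and (421,266), so I'll measure the fingers in the tool frame.

```bash
python3 - <<'E'
from h import *
s=get_state(); Rm=quat(s).as_matrix()
for cn in ("top","scene"):
    c=capture(cn); X=cloud(c)
    Q=(X-s["position"])@Rm
    m=(np.abs(Q[...,1])>.036)&(np.abs(Q[...,1])<.075)&(np.abs(Q[...,0])<.03)&(Q[...,2]>-.12)&(Q[...,2]<.05)&(X[...,2]>.012)
    for sg in (1,-1):
        q=Q[m&(Q[...,1]*sg>0)]; 
        if len(q)<5: print(cn,sg,len(q)); continue
        print(cn,sg,len(q),"min",q.min(0).round(3),"max",q.max(0).round(3),"ztop",np.sort(q[:,2])[-5:].round(3))
        for z0 in np.arange(-.08,.03,.01):
            k=q[(q[:,2]>z0)&(q[:,2]<z0+.01)]
            if len(k): print(round(z0,3),len(k),k.min(0).round(3),k.max(0).round(3))
E
```

```text
top 1 522 min [-0.018  0.036 -0.12 ] max [ 0.014  0.073 -0.036] ztop [-0.038 -0.038 -0.037 -0.037 -0.036]
-0.08 43 [-0.014  0.04  -0.08 ] [ 0.004  0.063 -0.071]
-0.07 46 [-0.011  0.041 -0.07 ] [ 0.011  0.055 -0.06 ]
-0.06 49 [-0.013  0.041 -0.06 ] [ 0.011  0.055 -0.05 ]
-0.05 41 [-0.013  0.041 -0.05 ] [ 0.01   0.055 -0.04 ]
-0.04 8 [-0.01   0.042 -0.039] [ 0.005  0.047 -0.036]
top -1 603 min [-0.018 -0.075 -0.119] max [ 0.018 -0.036 -0.037] ztop [-0.039 -0.039 -0.038 -0.037 -0.037]
-0.08 42 [-0.014 -0.064 -0.08 ] [-0.003 -0.044 -0.07 ]
-0.07 39 [-0.012 -0.058 -0.07 ] [ 0.002 -0.043 -0.061]
-0.06 48 [-0.011 -0.058 -0.06 ] [ 0.007 -0.043 -0.05 ]
-0.05 32 [-0.012 -0.057 -0.049] [ 0.004 -0.043 -0.04 ]
-0.04 7 [-0.011 -0.05  -0.04 ] [-0.006 -0.043 -0.037]
scene 1 28 min [-0.014  0.058 -0.117] max [-0.011  0.072 -0.081] ztop [-0.088 -0.088 -0.085 -0.085 -0.081]
scene -1 421 min [-0.017 -0.075 -0.12 ] max [ 0.016 -0.036 -0.035] ztop [-0.042 -0.042 -0.041 -0.037 -0.035]
-0.08 9 [-0.013 -0.055 -0.079] [ 0.002 -0.043 -0.071]
-0.07 6 [-0.011 -0.057 -0.068] [-0.006 -0.043 -0.061]
-0.06 12 [-0.011 -0.057 -0.06 ] [-0.006 -0.045 -0.05 ]
-0.05 13 [-0.011 -0.056 -0.049] [-0.007 -0.043 -0.041]
-0.04 2 [-0.008 -0.05  -0.037] [-0.007 -0.05  -0.035]
```

Call:
{"method": "send_rows", "body": {"gripper": [1,1,1,1,1,1,1,1], "translation": [[-1,2,8],[0,0,8],[0,0,8],[0,0,8],[0,0,7],[0,0,6],[0,0,0],[0,0,0]], "rotation": [[0,0,0],[0,0,0],[0,0,0],[0,0,0],[0,0,0],[0,0,0],[0,0,0],[0,0,0]]}}

```text
time_s: 12.65
position: [0.5065, 0.156, -0.0054]
ee_rot: [0.309, 0.545, 0.746, -0.226]
contact_force: [0.2, -0.1, 0.7]
grip_width: 0.0853
gripper_force: 0.0
```

```bash
cat > fing.py <<'E'
from h import *
s=get_state(); Rm=quat(s).as_matrix(); w=s["grip_width"]/2
print("tcp",s["position"].round(4),s["contact_force"].round(1),"w",s["grip_width"],s["joint_positions"].round(3),Rm.round(3).tolist())
for cn in ("top","scene"):
    c=capture(cn); X=cloud(c); Q=(X-s["position"])@Rm; hsv=cv2.cvtColor(c["pixels"],cv2.COLOR_BGR2HSV)
    m=(np.abs(Q[...,1])>w-.003)&(np.abs(Q[...,1])<w+.017)&(np.abs(Q[...,0])<.02)&(Q[...,2]>-.1)&(Q[...,2]<.03)&(X[...,2]>.006)&~((hsv[...,0]<25)&(hsv[...,1]>60))
    for sg in (1,-1):
        q=Q[m&(Q[...,1]*sg>0)]
        if len(q)>20: print(cn,sg,len(q),"ztip",np.sort(q[:,2])[-6:].round(3),"yin",np.percentile(abs(q[:,1]),2).round(3),"x",q[:,0].min().round(3),q[:,0].max().round(3))
    cv2.imwrite(f"last_{cn}.png",c["pixels"])
    try:
        m,X=stone(c,s["position"][:2]+np.array([0,.03])); P=X[m]; ctr=P.mean(0); print(cn,"stone",cv2.minAreaRect((P[:,:2]*1000).astype(np.float32)),np.median(P[:,2]),np.linalg.svd(P-ctr,full_matrices=False)[2][2].round(3),len(P))
    except Exception as e: print(e)
E
python3 fing.py
```

```text
tcp [ 0.5065  0.156  -0.0054] [ 0.2 -0.1  0.7] w 0.08532671570917497 [ 0.574  0.648  1.681 -0.817  1.211  0.726] [[-0.215, 0.953, 0.215], [0.674, 0.304, -0.673], [-0.707, 0.0, -0.707]]
top 1 239 ztip [-0.042 -0.04  -0.039 -0.038 -0.038 -0.036] yin 0.041 x -0.014 0.009
top -1 277 ztip [-0.041 -0.041 -0.04  -0.04  -0.038 -0.038] yin 0.041 x -0.016 0.014
top stone ((492.11114501953125, 178.71861267089844), (46.41630554199219, 84.45980834960938), 17.865478515625) 0.039469037293720866 [ 0.115  0.041 -0.993] 1172
scene -1 113 ztip [-0.052 -0.049 -0.047 -0.047 -0.046 -0.041] yin 0.04 x -0.014 0.015
index 2 is out of bounds for axis 0 with size 1
```

Call:
{"method": "send_rows", "body": {"gripper": [0.8,0.75,0.7,0.65,0.6,0.55,0.5,0.45,0.4,0.4,0.4], "translation": [[0,0,0],[0,0,0],[0,0,0],[0,0,0],[0,0,0],[0,0,0],[0,0,0],[0,0,0],[0,0,0],[0,0,0],[0,0,0]], "rotation": [[0,0,0],[0,0,0],[0,0,0],[0,0,0],[0,0,0],[0,0,0],[0,0,0],[0,0,0],[0,0,0],[0,0,0],[0,0,0]], "grip_force": 40}}

```text
time_s: 14.12
position: [0.5064, 0.1559, -0.0053]
ee_rot: [0.309, 0.545, 0.746, -0.226]
contact_force: [-3.3, 1.8, 5.6]
grip_width: 0.0497
gripper_force: 39.5
```

```bash
python3 fing.py
```

```text
tcp [ 0.5064  0.1559 -0.0053] [-3.3  1.8  5.6] w 0.04972682240488768 [ 0.575  0.648  1.681 -0.817  1.211  0.726] [[-0.215, 0.953, 0.215], [0.674, 0.304, -0.674], [-0.707, 0.0, -0.707]]
top 1 251 ztip [-0.032 -0.032 -0.031 -0.03  -0.029 -0.026] yin 0.022 x -0.017 0.011
top -1 347 ztip [-0.027 -0.027 -0.025 -0.023 -0.023 -0.018] yin 0.022 x -0.02 0.014
top stone ((498.2165832519531, 179.4531707763672), (50.39555358886719, 82.59640502929688), 17.030662536621094) 0.03942716737941791 [0.035 0.008 0.999] 1190
scene -1 232 ztip [-0.02  -0.02  -0.02  -0.018 -0.013 -0.01 ] yin 0.023 x -0.02 0.003
index 2 is out of bounds for axis 0 with size 2
```

Call:
{"method": "send_rows", "body": {"gripper": [0.4,0.4,0.4,0.4,0.4,0.4], "translation": [[-5,0,-5],[-7,0,-7],[-10,0,-10],[-10,0,-10],[-10,0,-10],[-5,0,-5]], "rotation": [[0,0,0],[0,0,0],[0,0,0],[0,0,0],[0,0,0],[0,0,0]], "grip_force": 50}}

```text
time_s: 14.98
position: [0.507, 0.1562, 0.0624]
ee_rot: [0.309, 0.545, 0.746, -0.225]
contact_force: [0.2, 0.6, -2.5]
grip_width: 0.0499
gripper_force: 49.5
```

Call:
{"method": "send_rows", "body": {"gripper": [0.4,0.4,0.4,0.4,0.4,0.4,0.4,0.4,0.4,0.4,0.4,0.4], "translation": [[0,0,0],[0,0,0],[0,0,0],[0,0,0],[0,0,0],[0,0,0],[0,0,0],[0,0,0],[0,0,0],[0,0,0],[0,0,0],[0,0,0]], "rotation": [[0,7.5,0],[0,7.5,0],[0,7.5,0],[0,7.5,0],[0,7.5,0],[0,7.5,0],[0,7.5,0],[0,7.5,0],[0,7.5,0],[0,7.5,0],[0,7.5,0],[0,7.5,0]]}}

```text
time_s: 16.48
position: [0.5065, 0.1548, 0.0611]
ee_rot: [-0.31, 0.544, 0.746, 0.226]
contact_force: [-0.1, -0.2, -3.1]
grip_width: 0.0496
gripper_force: 49.8
```

```bash
python3 - <<'E'
from h import *
s=get_state(); Rm=quat(s).as_matrix(); print(s["position"].round(4),s["contact_force"].round(1),s["grip_width"],s["joint_positions"].round(3),Rm.round(3).tolist())
ims=[]
for cn in ("top","scene"):
    c=capture(cn); np.savez("st_"+cn,X=cloud(c),im=c["pixels"]); im=c["pixels"]
    u=px(c,s["position"]-.048*Rm[:,2]); a,b=int(u[0]),int(u[1]); print(cn,u)
    a=min(max(a,100),540); b=min(max(b,100),380)
    ims.append(cv2.resize(im[b-100:b+100,a-100:a+100],(400,400)))
cv2.imwrite("pics/held1.png",np.hstack(ims))
E
```

```text
[0.5065 0.1548 0.0611] [-0.1 -0.2 -3.1] 0.04958848495070794 [-0.274  0.538  1.673  0.637  1.462 -0.833] [[-0.216, 0.952, -0.216], [0.672, 0.305, 0.674], [0.708, 0.001, -0.706]]
top [277.78747468 298.53182882]
scene [333.22556358 268.95540651]
```

View pics/held1.png

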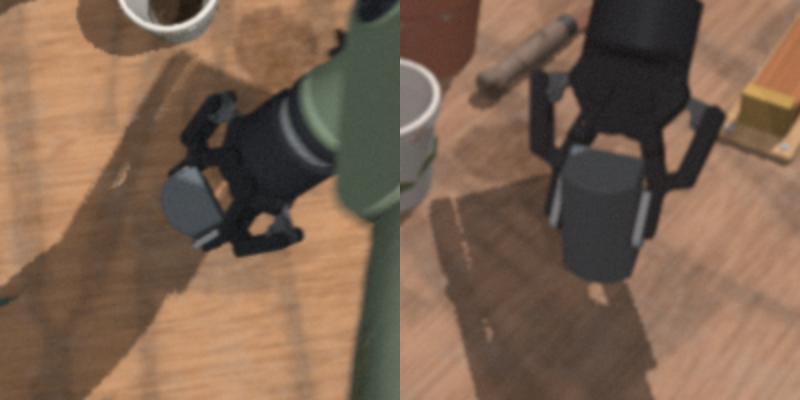

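The left half (top view) shows the stone held upright at (193,205), with its top face visible. The right half (scene) shows it vertical at (602,215), clear of the table and with its round side towards the camera.

```bash
python3 - <<'E'
from h import *
d=np.load("st_top.npz"); X=d["X"]; hsv=cv2.cvtColor(d["im"],cv2.COLOR_BGR2HSV)
# crop coords (193,205)/2 + offset
u0,v0=278-100+193//2,298-100+205//2
r=X[v0-4:v0+5,u0-4:u0+5].reshape(-1,3); print(np.median(r,0))
z=np.median(r[:,2]); m=(abs(X[...,2]-z)<.003)&(np.hypot(X[...,0]-.516,X[...,1]-.14)<.06)
P=X[m]; m2=m&(hsv[...,2]>60); print(m.sum(),m2.sum(),P.min(0),P.max(0))
q=X[v0-6:v0+7,u0-6:u0+7].reshape(-1,3); q=q[abs(q[:,2]-z)<.006]; print(np.linalg.svd(q-q.mean(0),full_matrices=False)[2][2])
print(cv2.minAreaRect((P[:,:2]*1000).astype(np.float32)))
E
```

```text
[0.51081713 0.12522118 0.13394951]
747 652 [0.48722014 0.08361872 0.13095236] [0.57108657 0.15061783 0.13694054]
[-0.00220553 -0.01632386  0.99986432]
((523.8054809570312, 124.60397338867188), (83.75328826904297, 57.63414001464844), 20.857744216918945)
```

Call:
{"method": "send_rows", "body": {"gripper": [0.4,0.4,0.4,0.4,0.4,0.4,0.4], "translation": [[-7,0,7],[-7,0,7],[-7,0,7],[-5,0,5],[-2,0,2],[-1,0,1],[0,0,0]], "rotation": [[0,0,0],[0,0,0],[0,0,0],[0,0,0],[0,0,0],[0,0,0],[0,0,0]]}}

```text
time_s: 17.45
position: [0.5066, 0.1558, 0.02]
ee_rot: [-0.309, 0.545, 0.746, 0.226]
contact_force: [0.4, 0.4, -2.9]
grip_width: 0.05
gripper_force: 50.1
```

Call:
{"method": "send_rows", "body": {"gripper": [0.4,0.4,0.4], "translation": [[-0.7,0,0.7],[-0.7,0,0.7],[0,0,0]], "rotation": [[0,0,0],[0,0,0],[0,0,0]]}}

```text
time_s: 17.82
position: [0.5064, 0.1558, 0.0179]
ee_rot: [-0.309, 0.545, 0.746, 0.226]
contact_force: [-0.3, -0.0, -3.2]
grip_width: 0.0497
gripper_force: 50.1
```

Call:
{"method": "send_rows", "body": {"gripper": [0.4,0.4], "translation": [[-0.7,0,0.7],[0,0,0]], "rotation": [[0,0,0],[0,0,0]]}}

```text
time_s: 18.08
position: [0.5064, 0.1558, 0.0169]
ee_rot: [-0.309, 0.545, 0.746, 0.226]
contact_force: [-0.4, 0.5, -2.1]
grip_width: 0.0501
gripper_force: 50.2
```

Call:
{"method": "send_rows", "body": {"gripper": [0.4,0.4], "translation": [[-0.5,0,0.5],[0,0,0]], "rotation": [[0,0,0],[0,0,0]]}}

```text
time_s: 18.32
position: [0.5064, 0.1558, 0.0168]
ee_rot: [-0.309, 0.545, 0.746, 0.226]
contact_force: [-1.4, -1.7, 1.3]
grip_width: 0.0496
gripper_force: 50.4
```

Call:
{"method": "send_rows", "body": {"gripper": [0.4,0.4], "translation": [[-0.5,0,0.5],[0,0,0]], "rotation": [[0,0,0],[0,0,0]]}}

```text
time_s: 18.58
position: [0.5064, 0.1558, 0.0168]
ee_rot: [-0.31, 0.545, 0.746, 0.226]
contact_force: [-1.4, -2.9, 6.5]
grip_width: 0.0496
gripper_force: 50.9
```

Call:
{"method": "send_rows", "body": {"gripper": [0.4,0.59,0.62,0.66,0.72,0.8,0.9,1,1,1], "translation": [[0.4,0,-0.4],[0,0,0],[0,0,0],[0,0,0],[0,0,0],[0,0,0],[0,0,0],[0,0,0],[0,0,0],[0,0,0]], "rotation": [[0,0,0],[0,0,0],[0,0,0],[0,0,0],[0,0,0],[0,0,0],[0,0,0],[0,0,0],[0,0,0],[0,0,0]], "grip_force": 20}}

```text
time_s: 19.82
position: [0.5064, 0.1558, 0.0161]
ee_rot: [-0.309, 0.545, 0.746, 0.226]
contact_force: [0.0, 0.2, 0.9]
grip_width: 0.0854
gripper_force: 0.0
```

Call:
{"method": "send_rows", "body": {"gripper": [1,1,1,1,1,1,1,1,1], "translation": [[0,0,-3],[0,0,-7],[0,0,-15],[0,0,-25],[0,0,-30],[0,0,-40],[0,0,-40],[0,0,-20],[0,0,0]], "rotation": [[0,0,0],[0,0,0],[0,0,0],[0,0,0],[0,0,0],[0,0,0],[0,0,0],[0,0,0],[0,0,0]]}}

```text
time_s: 20.95
position: [0.5463, 0.0333, 0.1444]
ee_rot: [-0.307, 0.545, 0.746, 0.226]
contact_force: [0.8, -0.5, -0.4]
grip_width: 0.0847
gripper_force: 0.0
```

```bash
python3 - <<'E'
from h import *
s=get_state(); Rm=quat(s).as_matrix(); print(s["position"].round(4),s["contact_force"].round(1),s["joint_positions"].round(3))
ims=[]
for cn in ("top","scene"):
    c=capture(cn); X=cloud(c); im=c["pixels"]; hsv=cv2.cvtColor(im,cv2.COLOR_BGR2HSV)
    m=(abs(X[...,2]-.09)<.004)&(np.hypot(X[...,0]-.511,X[...,1]-.125)<.045)
    P=X[m]; print(cn,m.sum(),cv2.minAreaRect((P[:,:2]*1000).astype(np.float32)),np.median(P[:,2]))
    q=P[np.hypot(*(P[:,:2]-np.median(P[:,:2],0)).T)<.018]; print(np.linalg.svd(q-q.mean(0),full_matrices=False)[2][2].round(3))
    # finger tips in tool frame
    Q=(X-s["position"])@Rm; w=s["grip_width"]/2
    f=(np.abs(Q[...,1])>w-.003)&(np.abs(Q[...,1])<w+.017)&(np.abs(Q[...,0])<.02)&(Q[...,2]>-.1)&(Q[...,2]<.03)&(X[...,2]>.05)
    for sg in(1,-1):
        k=Q[f&(Q[...,1]*sg>0)]
        if len(k)>10: print("tip",sg,np.sort(k[:,2])[-4:].round(3),np.percentile(abs(k[:,1]),2))
    u=px(c,[.511,.125,.05]); a,b=int(u[0]),int(u[1])
    ims.append(cv2.resize(im[b-100:b+100,a-100:a+100],(400,400)))
cv2.imwrite("pics/stand.png",np.hstack(ims))
E
```

```text
[0.5463 0.0333 0.1444] [ 0.8 -0.5 -0.4] [-0.438  0.522  1.478  0.552  1.711 -0.831]
top 631 ((513.2758178710938, 131.03118896484375), (50.73506164550781, 39.355106353759766), 19.23293113708496) 0.08955858023248586
[ 0.026  0.002 -1.   ]
tip 1 [-0.038 -0.037 -0.036 -0.035] 0.04074840645484371
tip -1 [-0.038 -0.037 -0.037 -0.035] 0.040464606673157245
scene 785 ((513.4501342773438, 132.17381286621094), (50.33292007446289, 41.44037628173828), 20.210752487182617) 0.09052199249192641
[ 0.004  0.001 -1.   ]
tip 1 [-0.033 -0.033 -0.032 -0.032] 0.04005761901484902
tip -1 [-0.033 -0.033 -0.033 -0.033] 0.04018533731980766
```

View pics/stand.png

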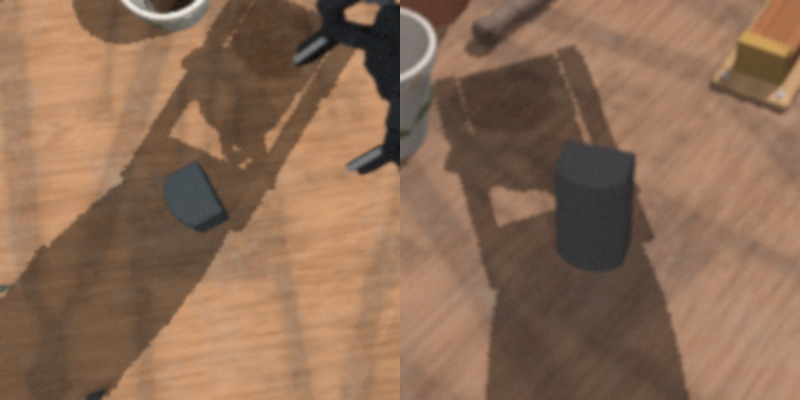

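The stone stands by itself, at (195,195) in the top half and (593,208) in the scene half, with its top at z = 0.090 and level. Next I swing over it to take it from the round side.

Call:
{"method": "send_rows", "body": {"gripper": [1,1,1,1,1,1,1,1,1,1,1,1], "translation": [[0,0,0],[0,0,0],[0,0,0],[0,0,0],[0,0,0],[0,0,-20],[0,0,-36],[35,0,0],[40,-1,0],[42,-1,0],[40,-1,0],[0,0,0]], "rotation": [[0,-9,0],[0,-9,0],[0,-9,0],[0,-9,0],[0,-9,0],[0,0,0],[0,0,0],[0,0,0],[0,0,0],[0,0,0],[0,0,0],[0,0,0]]}}

```text
time_s: 22.55
position: [0.4914, 0.1859, 0.1973]
ee_rot: [-0.002, 0.587, 0.809, -0.001]
contact_force: [0.5, 0.2, -0.6]
grip_width: 0.0854
gripper_force: 0.0
```

Call:
{"method": "send_rows", "body": {"gripper": [1,1,1,1,1,1,1,1,1,1,1,1], "translation": [[0,0,0],[0,0,0],[0,0,0],[0,0,0],[0,0,0],[0,0,0],[0,0,0],[20,0,20],[25,0,25],[20,0,20],[0,0,0],[0,0,0]], "rotation": [[0,0,-1.8],[0,0,0],[0,-9,0],[0,-9,0],[0,-9,0],[0,-9,0],[0,-9,0],[0,0,0],[0,0,0],[0,0,0],[0,0,0],[0,0,0]]}}

```text
time_s: 24.05
position: [0.4954, 0.183, 0.1084]
ee_rot: [0.313, 0.534, 0.754, -0.22]
contact_force: [0.7, -0.3, 1.0]
grip_width: 0.085
gripper_force: 0.0
```

```bash
python3 - <<'E'
from h import *
s=get_state(); Rm=quat(s).as_matrix(); print(s["position"].round(4),s["joint_positions"].round(3),Rm.round(3).tolist())
w=np.array([.943,.334,0]); n=np.array([.334,-.943,0])
c=capture("top"); X=cloud(c)
m=(abs(X[...,2]-.09)<.004)&(np.hypot(X[...,0]-.513,X[...,1]-.1315)<.045); P=X[m]
r=cv2.minAreaRect((P[:,:2]*1000).astype(np.float32)); print(r)
G=np.r_[.5133,.1315,.05]+.004*n; T=G+.048*Rm[:,2]
print("go",((T-s["position"])@Rm*1000).round(1))
Q=(X-s["position"])@Rm; w=s["grip_width"]/2
f=(np.abs(Q[...,1])>w-.003)&(np.abs(Q[...,1])<w+.017)&(np.abs(Q[...,0])<.02)&(Q[...,2]>-.1)&(Q[...,2]<.03)&(X[...,2]>.05)
for sg in(1,-1):
    k=Q[f&(Q[...,1]*sg>0)]; print("tip",sg,np.sort(k[:,2])[-4:].round(3),np.percentile(abs(k[:,1]),2))
E
```

```text
[0.4954 0.183  0.1084] [ 0.628  0.458  1.668 -0.765  1.366  0.59 ] [[-0.235, 0.943, 0.237], [0.667, 0.333, -0.666], [-0.707, 0.001, -0.707]]
((513.086669921875, 130.8377685546875), (50.31130599975586, 39.49343490600586), 20.270408630371094)
go [-1.000e-01 -4.000e-01  1.307e+02]
tip 1 [-0.038 -0.037 -0.036 -0.036] 0.040559723546106506
tip -1 [-0.038 -0.037 -0.036 -0.036] 0.041397677975427705
```

Call:
{"method": "send_rows", "body": {"gripper": [1,1,1,1,1,1,1,1], "translation": [[0,0,20],[0,0,25],[0,0,25],[0,0,20],[0,0,18],[0,0,14],[0,0,8],[0,0,0]], "rotation": [[0,0,0],[0,0,0],[0,0,0],[0,0,0],[0,0,0],[0,0,0],[0,0,0],[0,0,0]]}}

```text
time_s: 25.1
position: [0.5251, 0.0962, 0.0152]
ee_rot: [0.312, 0.533, 0.755, -0.221]
contact_force: [-0.2, 0.5, 0.4]
grip_width: 0.0853
gripper_force: 0.0
```

Call:
{"method": "send_rows", "body": {"gripper": [0.85,0.78,0.72,0.66,0.62,0.58,0.54,0.5,0.45,0.4,0.4,0.4], "translation": [[0,0,0],[0,0,0],[0,0,0],[0,0,0],[0,0,0],[0,0,0],[0,0,0],[0,0,0],[0,0,0],[0,0,0],[0,0,0],[0,0,0]], "rotation": [[0,0,0],[0,0,0],[0,0,0],[0,0,0],[0,0,0],[0,0,0],[0,0,0],[0,0,0],[0,0,0],[0,0,0],[0,0,0],[0,0,0]], "grip_force": 50}}

```text
time_s: 26.6
position: [0.5256, 0.0969, 0.0158]
ee_rot: [0.313, 0.533, 0.755, -0.22]
contact_force: [0.4, 4.0, 3.4]
grip_width: 0.0498
gripper_force: 50.4
```

Call:
{"method": "send_rows", "body": {"gripper": [0.4,0.4,0.4,0.4,0.4,0.4,0.4,0.4,0.4,0.4,0.4], "translation": [[-8,0,-8],[-17,0,-17],[-20,0,-20],[-20,0,-20],[-20,0,-20],[0,0,0],[0,0,0],[0,0,0],[0,0,0],[0,0,0],[0,0,0]], "rotation": [[0,0,0],[0,0,0],[0,0,0],[0,0,0],[0,0,0],[0,9,0],[0,9,0],[0,9,0],[0,9,0],[0,9,0],[0,0,0]]}}

```text
time_s: 27.98
position: [0.5246, 0.0935, 0.1352]
ee_rot: [-0.001, 0.579, 0.815, -0.001]
contact_force: [0.3, 0.0, -4.2]
grip_width: 0.0492
gripper_force: 51.0
```

Call:
{"method": "send_rows", "body": {"gripper": [0.4,0.4,0.4,0.4,0.4,0.4,0.4,0.4,0.4,0.4], "translation": [[-20,-8,0],[-33,-14,0],[-35,-15,0],[-35,-15,0],[-35,-15,0],[-35,-15,0],[-25,-10,0],[-15,-6,0],[0,0,0],[0,0,0]], "rotation": [[0,0,0],[0,0,0],[0,0,0],[0,0,0],[0,0,0],[0,0,0],[0,0,0],[0,0,0],[0,0,6.5],[0,0,6.5]]}}

```text
time_s: 29.22
position: [0.5098, -0.1546, 0.1349]
ee_rot: [-0.001, 0.667, 0.745, -0.001]
contact_force: [-1.3, -0.3, -2.9]
grip_width: 0.0495
gripper_force: 51.0
```

Call:
{"method": "send_rows", "body": {"gripper": [0.4,0.4,0.4,0.4,0.4,0.4,0.4,0.4], "translation": [[0,0,0],[0,0,0],[0,0,0],[0,0,0],[0,0,0],[0,0,0],[0,0,0],[0,0,0]], "rotation": [[0,7.5,0],[0,7.5,0],[0,7.5,0],[0,7.5,0],[0,7.5,0],[0,7.5,0],[0,0,0],[0,0,0]]}}

```text
time_s: 30.22
position: [0.5107, -0.1549, 0.1357]
ee_rot: [-0.285, 0.615, 0.69, 0.254]
contact_force: [-0.1, -0.2, -2.5]
grip_width: 0.0493
gripper_force: 51.2
```

```bash
python3 - <<'E'
from h import *
s=get_state(); Rm=quat(s).as_matrix(); print(s["position"].round(4),s["contact_force"].round(1),s["grip_width"],s["joint_positions"].round(3),Rm.round(3).tolist())
ims=[]
for cn in ("top","scene"):
    c=capture(cn); np.savez("hold_"+cn,X=cloud(c),im=c["pixels"]); im=c["pixels"]
    u=px(c,s["position"]-.048*Rm[:,2]); a,b=int(u[0]),int(u[1]); print(cn,u)
    a=min(max(a,100),540); b=min(max(b,100),380); print(a-100,b-100)
    ims.append(cv2.resize(im[b-100:b+100,a-100:a+100],(400,400)))
cv2.imwrite("pics/hold2.png",np.hstack(ims))
E
```

```text
[ 0.5107 -0.1549  0.1357] [-0.1 -0.2 -2.5] 0.04930242159016067 [-0.759  0.566  1.431  0.48   1.773 -0.931] [[-0.081, 0.993, -0.082], [0.704, 0.115, 0.701], [0.706, -0.001, -0.708]]
top [470.83505122 266.04128839]
370 166
scene [445.19070622 124.25475772]
345 24
```

View pics/hold2.png

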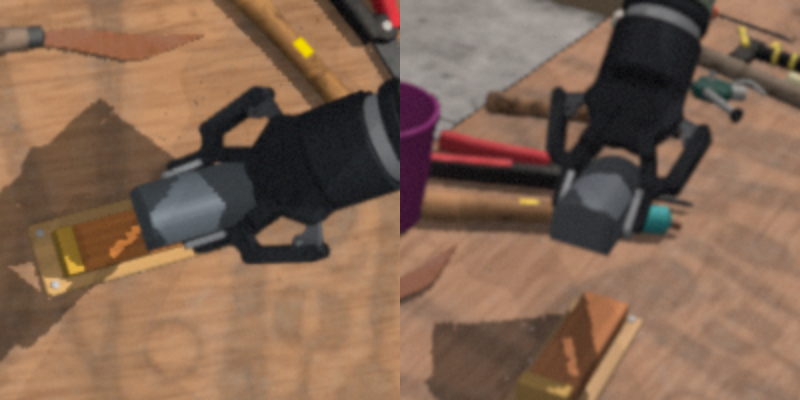

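The top half shows the stone over the bed, round side up, with its front end at (140,225) and the stop at (65,250). The scene half shows its end face at (590,230), level. Next I measure its offset in the holder frame.

```bash
python3 - <<'E'
from h import *
home=np.array([.5105,-.1545,.030]); h=np.array([-.113,.9936,0]); l=np.array([-h[1],h[0],0])  # l: left of h
B=np.c_[h,l,[0,0,1]]
for cn,(u,v) in (("top",(370+193//2,166+205//2)),("scene",(345+100,24+105))):
    d=np.load(f"hold_{cn}.npz"); X=d["X"]; hsv=cv2.cvtColor(d["im"],cv2.COLOR_BGR2HSV)
    Q=(X-home)@B
    m=(abs(Q[...,1])<.04)&(Q[...,0]>-.10)&(Q[...,0]<.05)&(Q[...,2]>.055)&(Q[...,2]<.14)&(hsv[...,0]>85)&(hsv[...,1]>15)&(hsv[...,2]>45)
    m=m.astype(np.uint8); k,lab,st,_=cv2.connectedComponentsWithStats(m); m=lab==1+st[1:,4].argmax()
    q=Q[m]; print(cn,len(q),np.percentile(q,[1,50,99],axis=0).round(4).tolist())
    # crown: ridge points; side extents in front part
    f=q[(q[:,0]>np.percentile(q[:,0],99)-.02)]; print(" front lat",np.percentile(f[:,1],[1,99]).round(4),"top",np.percentile(f[:,2],98).round(4))
    # crown height along the length and its lateral place
    x1=np.percentile(q[:,0],99)
    for x0 in (x1-.008,x1-.018,x1-.028,x1-.038):
        k=q[abs(q[:,0]-x0)<.004]; t=k[k[:,2]>np.percentile(k[:,2],99)-.008]
        if len(t)>10:
            p=np.polyfit(t[:,1],t[:,2],2); print(" x",x0.round(3),"crown z",(p[2]-p[1]**2/4/p[0]).round(4),"lat",(-p[1]/2/p[0]).round(4),"R",(-.5/p[0]).round(3))
    # stop and bed reference
    s=(abs(Q[...,1])<.03)&(Q[...,0]>.03)&(Q[...,0]<.075)&(abs(Q[...,2]-.012)<.004); print(" stop",s.sum(),np.percentile(Q[s],[2,98],axis=0).round(4).tolist() if s.sum()>10 else "")
    E=q[(q[:,0]>x1-.003)&(q[:,2]<np.percentile(q[:,2],60))]; print(" endface lat,z",np.percentile(E,[2,98],axis=0).round(4).tolist())
E
```

```text
top 54 [[0.0145, -0.0208, 0.1257], [0.0152, 0.001, 0.1338], [0.0159, 0.0206, 0.1393]]
 front lat [-0.0208  0.0206] top 0.139Traceback (most recent call last):
  File "<stdin>", line 15, in <module>
    return _quantile_unchecked(
        a, q, axis, out, overwrite_input, method, keepdims, weights)
    return _ureduce(a,
                    func=_quantile_ureduce_func,
    ...<5 lines>...
                    overwrite_input=overwrite_input,
                    method=method)
    r = func(a, **kwargs)
    result = _quantile(arr,
                       quantiles=q,
    ...<2 lines>...
                       out=out,
                       weights=wgt)
    slices_having_nans = np.isnan(arr[-1, ...])
                                  ~~~^^^^^^^^^
IndexError: index -1 is out of bounds for axis 0 with size 0
```

```bash
python3 - <<'E'
from h import *
home=np.array([.5105,-.1545,.030]); h=np.array([-.113,.9936,0]); l=np.array([-h[1],h[0],0]); B=np.c_[h,l,[0,0,1]]
for cn in ("top","scene"):
    X=np.load(f"hold_{cn}.npz")["X"]; Q=(X-home)@B
    m=(abs(Q[...,1])<.024)&(Q[...,0]>-.03)&(Q[...,0]<.03)&(Q[...,2]>.10)&(Q[...,2]<.18); q=Q[m]
    print(cn,len(q),"front x",np.percentile(q[:,0],[97,99]).round(4),"lowest z",np.percentile(q[:,2],1).round(4))
    for x0 in (.01,0,-.01,-.02):
        k=q[(abs(q[:,0]-x0)<.005)&(abs(q[:,1])<.014)]
        if len(k)>15:
            p=np.polyfit(k[:,1],k[:,2],2); print(" x",x0,len(k),"crown",(p[2]-p[1]**2/4/p[0]).round(4),"lat",(-p[1]/2/p[0]).round(4),"R",(-.5/p[0]).round(3))
    n=(abs(Q[...,1])<.034)&(Q[...,0]>-.0)&(Q[...,0]<.013)&(Q[...,2]>.12)&(Q[...,2]<.18); print(" side lat",np.percentile(Q[n][:,1],[1,99]).round(4))
    s=(abs(Q[...,1])<.03)&(Q[...,0]>.03)&(Q[...,0]<.075)&(abs(Q[...,2]-.012)<.003); print(" stop",s.sum(),np.percentile(Q[s],[2,98],axis=0).round(4).tolist() if s.sum()>10 else "")
E
```

```text
top 1088 front x [0.0155 0.0158] lowest z 0.1237
 x 0.01 161 crown 0.1572 lat -0.0058 R 0.039
 x 0 117 crown 0.1615 lat 0.0002 R 0.027
 x -0.01 116 crown 0.1612 lat 0.0004 R 0.03
 x -0.02 119 crown 0.1612 lat 0.0002 R 0.029
 side lat [-0.0237  0.0257]
 stop 197 [[0.0457, -0.0207, 0.0092], [0.061, 0.0215, 0.014]]
scene 1040 front x [0.0175 0.018 ] lowest z 0.1238
 x 0.01 205 crown 0.1494 lat 0.0045 R 0.06
 x 0 49 crown 0.1627 lat -0.0016 R 0.038
 x -0.01 58 crown 0.1624 lat 0.0006 R 0.028
 x -0.02 56 crown 0.1624 lat 0.0005 R 0.028
 side lat [-0.0242  0.0257]
 stop 177 [[0.0464, -0.0197, 0.0091], [0.0621, 0.0217, 0.0139]]
```

Call:
{"method": "send_rows", "body": {"gripper": [0.4,0.4,0.4,0.4,0.4,0.4,0.4,0.4,0.4,0.4], "translation": [[-15,0,15],[-17,0,17],[-17,0,17],[-15,0,15],[-10,0,10],[-6,0,6],[-2,0,2],[-2,0,2],[0,0,0],[0,0,0]], "rotation": [[0,0,0],[0,0,0],[0,0,0],[0,0,0],[0,0,0],[0,0,0],[0,0,0],[0,0,0],[0,0,0],[0,0,0]]}}

```text
time_s: 31.58
position: [0.511, -0.156, 0.0174]
ee_rot: [-0.285, 0.615, 0.69, 0.255]
contact_force: [-1.1, 0.2, -4.2]
grip_width: 0.0495
gripper_force: 51.2
```

Call:
{"method": "send_rows", "body": {"gripper": [0.4,0.4,0.4], "translation": [[-0.7,0,0.7],[0,0,0],[0,0,0]], "rotation": [[0,0,0],[0,0,0],[0,0,0]]}}

```text
time_s: 31.95
position: [0.5107, -0.1558, 0.016]
ee_rot: [-0.286, 0.615, 0.689, 0.255]
contact_force: [-0.1, -0.9, -3.6]
grip_width: 0.0493
gripper_force: 51.2
```

Call:
{"method": "send_rows", "body": {"gripper": [0.4,0.4], "translation": [[-0.5,0,0.5],[0,0,0]], "rotation": [[0,0,0],[0,0,0]]}}

```text
time_s: 32.2
position: [0.5106, -0.1557, 0.0152]
ee_rot: [-0.286, 0.615, 0.689, 0.255]
contact_force: [0.2, 0.1, -2.5]
grip_width: 0.0491
gripper_force: 51.2
```

Call:
{"method": "send_rows", "body": {"gripper": [0.4,0.4], "translation": [[-0.5,0,0.5],[0,0,0]], "rotation": [[0,0,0],[0,0,0]]}}

```text
time_s: 32.45
position: [0.5106, -0.1557, 0.0144]
ee_rot: [-0.286, 0.615, 0.689, 0.255]
contact_force: [-0.3, 0.4, -3.8]
grip_width: 0.0493
gripper_force: 51.2
```

Call:
{"method": "send_rows", "body": {"gripper": [0.4,0.4], "translation": [[-0.5,0,0.5],[0,0,0]], "rotation": [[0,0,0],[0,0,0]]}}

```text
time_s: 32.7
position: [0.5107, -0.1558, 0.0139]
ee_rot: [-0.286, 0.615, 0.689, 0.255]
contact_force: [0.6, 0.0, -2.1]
grip_width: 0.0496
gripper_force: 51.4
```

Call:
{"method": "send_rows", "body": {"gripper": [0.4,0.4], "translation": [[-0.5,0,0.5],[0,0,0]], "rotation": [[0,0,0],[0,0,0]]}}

```text
time_s: 32.95
position: [0.5107, -0.1558, 0.0139]
ee_rot: [-0.286, 0.615, 0.689, 0.255]
contact_force: [-1.0, -0.5, 2.0]
grip_width: 0.0494
gripper_force: 51.6
```

Call:
{"method": "send_rows", "body": {"gripper": [0.4,0.4,0.4,0.4,0.4,0.4,0.4,0.4], "translation": [[2,0,2],[3,0,3],[3,0,3],[3,0,3],[3,0,3],[2.5,0,2.5],[1,0,1],[0,0,0]], "rotation": [[0,0,0],[0,0,0],[0,0,0],[0,0,0],[0,0,0],[0,0,0],[0,0,0],[0,0,0]]}}

```text
time_s: 33.95
position: [0.5086, -0.1314, 0.0138]
ee_rot: [-0.285, 0.615, 0.69, 0.255]
contact_force: [1.0, -4.9, 5.8]
grip_width: 0.0492
gripper_force: 52.4
```

Call:
{"method": "send_rows", "body": {"gripper": [0.4,0.4,0.4], "translation": [[0.7,0,0.7],[0.7,0,0.7],[0,0,0]], "rotation": [[0,0,0],[0,0,0],[0,0,0]]}}

```text
time_s: 34.33
position: [0.5084, -0.1297, 0.0138]
ee_rot: [-0.285, 0.615, 0.69, 0.255]
contact_force: [0.8, -4.7, 4.4]
grip_width: 0.0495
gripper_force: 52.4
```

Call:
{"method": "send_rows", "body": {"gripper": [0.4,0.4,0.4], "translation": [[0.7,0,0.7],[0,0,0],[0,0,0]], "rotation": [[0,0,0],[0,0,0],[0,0,0]]}}

```text
time_s: 34.7
position: [0.5083, -0.1288, 0.0138]
ee_rot: [-0.285, 0.615, 0.69, 0.255]
contact_force: [0.7, -4.9, 5.7]
grip_width: 0.0495
gripper_force: 52.4
```

Call:
{"method": "send_rows", "body": {"gripper": [0.4,0.4,0.4], "translation": [[0.7,0,0.7],[0,0,0],[0,0,0]], "rotation": [[0,0,0],[0,0,0],[0,0,0]]}}

```text
time_s: 35.08
position: [0.5082, -0.1277, 0.0138]
ee_rot: [-0.285, 0.615, 0.69, 0.255]
contact_force: [1.2, -5.6, 5.2]
grip_width: 0.0496
gripper_force: 52.4
```

Call:
{"method": "send_rows", "body": {"gripper": [0.4,0.4,0.4], "translation": [[0.6,0,0.6],[0,0,0],[0,0,0]], "rotation": [[0,0,0],[0,0,0],[0,0,0]]}}

```text
time_s: 35.45
position: [0.5081, -0.1269, 0.0138]
ee_rot: [-0.285, 0.615, 0.69, 0.255]
contact_force: [0.6, -4.6, 5.7]
grip_width: 0.0495
gripper_force: 52.4
```

Call:
{"method": "send_rows", "body": {"gripper": [0.4,0.4,0.4], "translation": [[0.6,0,0.6],[0,0,0],[0,0,0]], "rotation": [[0,0,0],[0,0,0],[0,0,0]]}}

```text
time_s: 35.83
position: [0.508, -0.1261, 0.0138]
ee_rot: [-0.285, 0.615, 0.69, 0.255]
contact_force: [1.4, -5.0, 5.7]
grip_width: 0.0495
gripper_force: 52.4
```

Call:
{"method": "send_rows", "body": {"gripper": [0.4,0.4,0.4], "translation": [[0.6,0,0.6],[0,0,0],[0,0,0]], "rotation": [[0,0,0],[0,0,0],[0,0,0]]}}

```text
time_s: 36.2
position: [0.5081, -0.1261, 0.0138]
ee_rot: [-0.284, 0.615, 0.69, 0.255]
contact_force: [-0.3, -7.6, 5.8]
grip_width: 0.0493
gripper_force: 52.6
```

Call:
{"method": "send_rows", "body": {"gripper": [0.4,0.4,0.4], "translation": [[0.6,0,0.6],[0,0,0],[0,0,0]], "rotation": [[0,0,0],[0,0,0],[0,0,0]]}}

```text
time_s: 36.58
position: [0.5081, -0.1261, 0.0138]
ee_rot: [-0.283, 0.616, 0.69, 0.254]
contact_force: [0.0, -9.6, 6.1]
grip_width: 0.05
gripper_force: 52.8
```

```bash
cat > gap.py <<'E'
from h import *
home=np.array([.5105,-.1545,.030]); h=np.array([-.113,.9936,0]); l=np.array([-h[1],h[0],0]); B=np.c_[h,l,[0,0,1]]
s=get_state(); print(s["position"].round(4),s["contact_force"].round(1))
for cn in ("top","scene"):
    X=cloud(capture(cn)); Q=(X-home)@B; C=(abs(Q[...,1])<.015)&(Q[...,0]>-.06)&(Q[...,0]<.075)
    f=Q[C&(Q[...,2]>.022)&(Q[...,2]<.06)&(Q[...,0]>.02)]; st=Q[C&(abs(Q[...,2]-.012)<.003)&(Q[...,0]>.03)]
    print(cn,"front",np.percentile(f[:,0],[95,98]).round(4) if len(f) else "","crown",np.percentile(f[:,2],95).round(4),"stop",np.percentile(st[:,0],[3,97]).round(4),len(st))
    for x0 in (.03,.02,0,-.02,-.035):
        k=Q[(abs(Q[...,0]-x0)<.006)&(abs(Q[...,1])<.034)&(Q[...,2]>.015)&(Q[...,2]<.06)]; e=k[abs(k[:,1])<.014]
        if len(e)>15: p=np.polyfit(e[:,1],e[:,2],2); print("  x",x0,"lat",np.percentile(k[:,1],[1,99]).round(4),"crown",(p[2]-p[1]**2/4/p[0]).round(4),(-p[1]/2/p[0]).round(4))
E
python3 gap.py
```

```text
[ 0.5081 -0.1261  0.0138] [ 0.  -9.6  6.1]
top front [0.045  0.0452] crown 0.0409 stop [0.0452 0.0608] 142
  x 0.03 lat [-0.0248  0.0251] crown 0.0394 0.0009
  x 0.02 lat [-0.0245  0.0255] crown 0.0392 0.0005
  x 0 lat [-0.0333  0.0335] crown 0.0395 -0.0002
  x -0.02 lat [-0.0332  0.0331] crown 0.0393 0.0001
  x -0.035 lat [-0.0313  0.0334] crown 0.0449 0.0054
scene front [0.0466 0.047 ] crown 0.0406 stop [0.044  0.0615] 160
  x 0.03 lat [-0.0223  0.0254] crown 0.0401 -0.0004
  x 0.02 lat [-0.0236  0.0272] crown 0.04 -0.0001
  x 0 lat [-0.0335  0.0335] crown 0.0403 -0.0007
  x -0.02 lat [-0.0337  0.0335] crown 0.0404 0.0002
  x -0.035 lat [-0.0277  0.032 ] crown 0.0464 -0.0057
```

Call:
{"method": "send_rows", "body": {"gripper": [0.58,0.6,0.63,0.67,0.72,0.8,0.9,1,1,1], "translation": [[0,0,0],[0,0,0],[0,0,0],[0,0,0],[0,0,0],[0,0,0],[0,0,0],[0,0,0],[0,0,0],[0,0,0]], "rotation": [[0,0,0],[0,0,0],[0,0,0],[0,0,0],[0,0,0],[0,0,0],[0,0,0],[0,0,0],[0,0,0],[0,0,0]], "grip_force": 20}}

```text
time_s: 37.92
position: [0.5071, -0.1239, 0.0131]
ee_rot: [-0.285, 0.615, 0.689, 0.255]
contact_force: [-0.1, -0.1, 0.2]
grip_width: 0.0857
gripper_force: 0.0
```

Call:
{"method": "send_rows", "body": {"gripper": [1,1,1,1,1,1,1,1,1,1], "translation": [[0,0,-3],[0,0,-7],[0,0,-15],[0,0,-25],[0,0,-30],[0,0,-40],[0,0,-40],[0,0,-30],[0,0,0],[0,0,0]], "rotation": [[0,0,0],[0,0,0],[0,0,0],[0,0,0],[0,0,0],[0,0,0],[0,0,0],[0,0,0],[0,0,0],[0,0,0]]}}

```text
time_s: 39.17
position: [0.5218, -0.2568, 0.1469]
ee_rot: [-0.286, 0.615, 0.689, 0.255]
contact_force: [-0.5, 0.5, -0.3]
grip_width: 0.0853
gripper_force: 0.0
```

```bash
python3 gap.py; python3 - <<'E'
from h import *
ims=[]
for cn in ("top","scene"):
    c=capture(cn); a,b=(int(v) for v in px(c,[.5105,-.1545,.04])); a=min(a,540); b=max(b,100); ims.append(cv2.resize(c["pixels"][b-100:b+100,a-100:a+100],(400,400)))
    if cn=="top":
        X=cloud(c); home=np.array([.5105,-.1545,.030]); P=X[(np.hypot(X[...,0]-.51,X[...,1]+.154)<.06)&(X[...,2]>.048)&(X[...,2]<.08)]; print(cv2.minAreaRect((P[:,:2]*1000).astype(np.float32)))
        for n,r in (("pot",(230,292,160,222)),("sickle",(325,475,172,202))):
            k=X[r[2]:r[3],r[0]:r[1]].reshape(-1,3); k=k[k[:,2]>.01]; print(n,k.min(0).round(3),k.max(0).round(3))
cv2.imwrite("pics/final.png",np.hstack(ims))
E
```

```text
[ 0.5218 -0.2568  0.1469] [-0.5  0.5 -0.3]
top front [0.0448 0.0451] crown 0.0409 stop [0.0449 0.061 ] 142
  x 0.03 lat [-0.0246  0.0252] crown 0.0393 0.0001
  x 0.02 lat [-0.0244  0.0254] crown 0.039 -0.0008
  x 0 lat [-0.0242  0.0253] crown 0.0391 -0.0
  x -0.02 lat [-0.0242  0.0253] crown 0.0396 0.0008
  x -0.035 lat [-0.024   0.0253] crown 0.0394 -0.0006
scene front [0.0462 0.0466] crown 0.0408 stop [0.0432 0.0619] 164
  x 0.03 lat [-0.0227  0.0254] crown 0.0399 -0.0006
  x 0.02 lat [-0.0231  0.0256] crown 0.0398 -0.0008
  x 0 lat [-0.0251  0.0255] crown 0.0404 0.0005
  x -0.02 lat [-0.0247  0.0257] crown 0.0403 0.0002
  x -0.035 lat [-0.0239  0.0243] crown 0.0405 0.0003
((510.0652770996094, -154.13031005859375), (50.510311126708984, 91.3203353881836), 6.35824728012085)
pot [0.669 0.081 0.01 ] [0.764 0.178 0.099]
sickle [ 0.684 -0.277  0.01 ] [0.736 0.001 0.031]
```

View pics/final.png

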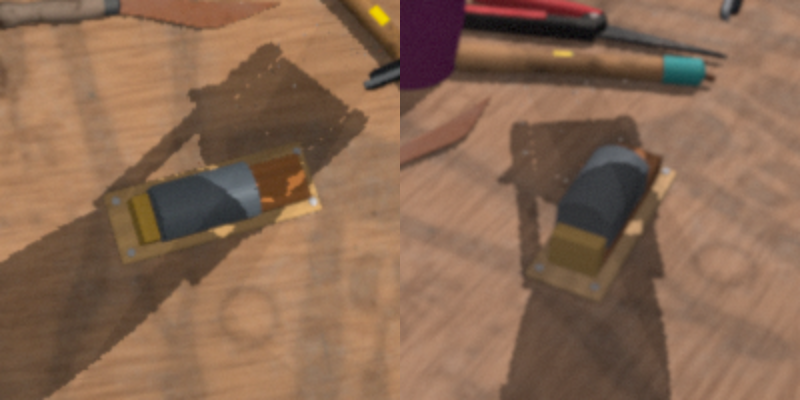

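The stone lies flat side down on the bed against the brass stop, with its stop-side end at (155,212) in the top half and (580,230) in the scene half. It is centred, aligned to within 0.2°, and the pot and sickle have not moved.

```bash
python3 -c "
from plant import close_job
print(close_job())"
```

```text
the job is handed in; nothing more can be done
None
```

The stone stood on its end by itself, and was then taken afresh and laid flat side down, centred and home against the brass stop, with the pot and sickle unmoved; the job was handed in at about 39 s, after a first grasp that slipped off and was redone because the fingertips sat about 40 mm short of the stated tool point.

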